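# Show the sample torch to the inspection camera

### The job

The sample torch is due for its lens check, but somebody's pink drinking flask stands in front of the inspection camera: set the flask down upright on the round cork coaster first, out of the way. Then pick the torch with the orange bands out of the row on the mat and hold it up in the air before the camera, its glass lens facing the camera squarely, on the camera's centre line and 150 mm in front of the ring light. Finish while still holding it there, motionless; do not drop either thing, do not bump the camera or its stand, and leave the other torches and the jar where they are.

Things in the scene. Friction and masses are not known exactly. Their poses are not given: they have to be found in the camera images.
- sample_barrel (a point): Mid-barrel of the sample torch, the place to grip it, on its axis. x points to the lens, z up, y across. Round barrel 24 mm in diameter, free from x = -29 to +29 mm; beyond lie a hexagonal head and tail cap, 30 mm over flats, 35 over corners. Lens face at x = +59 mm, tail at -53 mm. Lies level, axis 15 mm above the mat; a thin clip 6 mm wide on top reaches 17 mm above the axis.
- sample_lens (a point): Centre of the sample torch's front glass, on the torch's axis; axes as those of sample_barrel (x points out of the lens).
- sample: The sample torch: black with orange bands on head and tail and an orange bezel, 110 mm long, about 140 g. Origin on the axis at mid-length, 4 mm ahead of sample_barrel, same axes. It lies in a row with two plain torches, side by side about 100 mm apart, in any of the three places, lens away from the robot within some 30 degrees.
- torch_a: A plain torch, all black with a steel bezel, same shape and size as the sample; to be left. Origin on its axis at mid-length, x towards its lens.
- torch_b: The other plain torch, as torch_a; to be left.
- mat: Green bench mat, fixed, 260 x 400 x 3 mm, on which the three torches lie; origin in the middle of its underside, on the bench.
- station: Inspection camera stand, fixed: base plate 180 x 160 x 14 mm, column 20 mm thick and 374 mm tall behind the camera, clamp and camera that stay as they are set. Origin on the bench, column 50 mm behind it (+x); its -x side faces the presenting place. The camera's height and downward tilt (22 to 36 degrees) differ from start to start.
- ring_front (a point): Centre of the front face of the white LED ring light (80 mm diameter, black housing) around the camera's lens. Axes of the camera: it looks along -x (slanting down, towards the robot's side), y level, z up and square to both.
- focus (a point): The presenting point in the air: on the camera's centre line, 150 mm in front of the ring light's face; same axes as ring_front. When the torch is presented its lens lies here and its x axis points along this x axis, up towards the camera.
- flask_centre (a point): Middle of the pink drinking flask, half-way up its axis; z up. 205 mm tall: body 64 mm in diameter up to 134 mm above the foot, shoulder to 151 mm, then an upright steel cap 46 mm in diameter from 151 to 205 mm above the foot, to be gripped from above. 250 to 490 g. Starts on the bench under the presenting point, in front of the camera.
- flask_foot (a point): Centre of the flask's underside, 102.5 mm below flask_centre.
- flask: The whole flask; origin at its foot.
- coaster_top (a point): Centre of the top of the round cork coaster with a brown ring, 110 mm in diameter and 5 mm thick, fixed on the bench at the robot's left.
- jar_centre (a point): Middle of a white jar with a red lid, 60 mm in diameter and 65 mm tall, on the bench at the left; to be left standing.
- jar: The jar; origin at the centre of its underside.
Mind the look-alikes: they are no part of the job. What is shaped like the flask but red or yellow is not meant. Several things look just like the part that bears coaster_top: the one meant starts farthest from the robot's base.

How it is judged:
By the outcome, as a careful person would: the job done as asked, in the order asked, and still so for the second after the job is handed in, while the arm keeps its last pose, push and grip.
It also fails if it takes over 54 s, if anything falls off the work surface, if the arm or the gripper's body presses on something with over 40 N, if the wrist force passes 120 N, or if a joint passes its speed limit or range.

### The arm

A 7-joint arm with a two-finger parallel gripper is mounted at the origin on the work surface. World frame = base frame: x ahead of the robot, y to its left, z up, the work surface at z = 0. Lengths are in m, angles in rad, forces in N, time in s.
With the tool pointing down it reaches from about 0.4 to 0.9 m from the base axis. Payload 5.5 kg.
Tool frame: the origin (TCP) lies midway between the tips of the shut fingers; the grasp point (between the pads) lies 19 mm behind it; z points along the fingers, y is the line along which they close (so a half turn about z gives the same grasp; the last joint's range is limited). The gripper opens to 92 mm and grips with 3 to 60 N. Pads are 19 mm wide; open, the fingers measure 130 mm over their backs; the gripper's body (75 mm by 190 mm) begins 47 mm behind the grasp point.
Start: joints at [-0.976, 0.501, -0.427, 1.55, 0.221, 1.138, -0.21], TCP at [0.212, 0.615, 0.2] pointing down, gripper open.
Joint ranges: [-2.88, 2.88], [-0.31, 2.03], [-1.54, 1.56], [0.2, 2.42], [-1.41, 4.55], [0.19, 2.02], [-2.57, 2.57]. Speed limits (rad/s): [2.57, 2.57, 3.14, 3.14, 3.14, 3.14, 3.14].

### API

Orientations are given as a unit quaternion [w, x, y, z].
In Python, from plant import manip gives the robot as it stands.
- The arm moves only by the tool servo_tool, never from a script. Its argument "series" is a list of rows, each a list of 5 numbers: the shift along the tool's x, y, z in mm, then the turn about the tool's z in rad, then the closure, from 0 (fully open) to 1 (shut). In form: [[tx, ty, tz, spin, fingers], ...]. A call has 1 to 12 rows; each row is the pose to reach, as a shift and turn from the pose commanded when the call began, along the tool's axes at that moment; what a row does not reach only later rows make up. A row lasts 1/12 s, in which the tool goes at most 41.7 mm and 7.16 degrees, less where a joint would pass 70% of its speed; a pose out of reach is approached as far as the arm can. A call with a gripper value outside its range is refused whole. The fingers move at their own pace and stop on an object; the grip force is fixed at half the most. Time passes only in rows, so rows that repeat a pose let the fingers close. It gives the time, the measured TCP pose, the force, the opening and the grip force at its end, in the units of the state.
- manip.observe(): the state, without advancing time (a new reading comes with each control period).
- manip.get_image(name): name is "scene" or "side" or "wrist"; returns a dict with "frame" (420x560x3 uint8, red, green, blue), "range_z" (420x560 float32, m along the optical axis (not along the pixel's ray), 0 where there is no reading), "camera_matrix" (3x3 intrinsics, pixels), "k1" (the pictures are not rectified: a ray, as slopes to the right and down, at radius r is drawn at 1 + k1 r^2 times it, then the intrinsics apply), "xyz" and "orientation" of the camera in the world. Camera axes: x right, y up, looking along -z (the intrinsics and any distortion apply to the point x, -y, -z); pixel columns grow to the right and rows downward; lengths in m; the calibration is good to about 2 mm. A picture is of the moment at which its call begins.
- manip.hand_in(): hands the job in; it is judged then, once.
The state is a dict: "time": time; "joint_pos": joint angles; "qd": joint speeds; "joint_torque": joint torques, N m; "tcp_pos": TCP position; "ee_rot": TCP orientation; "ft_force": force on the tool from outside, world axes, zero at the start; "ft_torque": the same for the moment, N m; "opening": opening from 0.0 (shut) to 1.0 (fully open); "gripper_force": force on a finger pad.
Only numpy, scipy, OpenCV 4.12 (cv2) and the standard library are available. Lean on these libraries where they do the work, as an engineer would, in place of code of your own. Each camera call takes 0.05 s, during which the arm holds its last target. There are 200 camera calls.

## Working session

There is one attempt and no reset: what is moved stays moved. The work goes in short steps, Python scripts to look and compute and a tool call to move; the robot and the scene stay as the last step left them, time stands still between calls to the robot, and variables do not carry over. Pictures are saved under pics/ and viewed, at most 10 in all, crops included, and the job is handed in when it is done.

Besides the shell and the picture viewer there is one more tool, called after "Emit:" in YAML: its name, and indented under it one key for each argument. servo_tool: Moves the arm, as the interface text tells. Its arguments: {"type":"object","properties":{"series":{"type":"array","items":{"type":"array","items":{"type":"number"}}}},"required":["series"]}

```bash
ls; mkdir -p pics; cat > h.py <<'E'
import numpy as np, cv2
from scipy.spatial.transform import Rotation as R
from plant import manip
def rot(q): return R.from_quat([q[1],q[2],q[3],q[0]])
def grab(n):
    im=manip.get_image(n); return im
def cloud(im):
    K=np.array(im["camera_matrix"]); h,w=im["range_z"].shape
    u,v=np.meshgrid(np.arange(w),np.arange(h))
    d=np.stack([u,v],-1).reshape(-1,1,2).astype(np.float64)
    # radial k1 only (r^2): matches OpenCV's k1
    s=cv2.undistortPointsIter(d,K,np.array([im["k1"],0,0,0.]),None,None,(3,40,1e-9)).reshape(h,w,2)
    z=im["range_z"]
    c=np.stack([s[...,0]*z,-s[...,1]*z,-z],-1)
    P=rot(im["orientation"]).apply(c.reshape(-1,3)).reshape(h,w,3)+np.array(im["xyz"])
    P[z==0]=np.nan
    return P
def save(im,name,crop=None,scale=1):
    f=im["frame"][...,::-1]
    if crop: f=f[crop[1]:crop[3],crop[0]:crop[2]]
    cv2.imwrite("pics/"+name,cv2.resize(f,None,fx=scale,fy=scale,interpolation=cv2.INTER_CUBIC))
E
python3 - <<'E'
from h import *
print(manip.observe())
a=grab("scene");b=grab("side")
np.savez("s0.npz",P=cloud(a),f=a["frame"]);np.savez("d0.npz",P=cloud(b),f=b["frame"])
print(a["xyz"],b["xyz"],a["k1"])
save(a,"scene0.png");save(b,"side0.png")
E
```

```text
pics
{'time': 0.0, 'joint_pos': array([-0.97579045,  0.50185735, -0.4267964 ,  1.5514459 ,  0.22082162,
        1.13830745, -0.21031128]), 'qd': array([-7.36079879e-05,  1.32137061e-03,  7.84600216e-04, -1.65210758e-03,
       -2.86519633e-04, -1.38003176e-04,  7.32742265e-04]), 'joint_torque': array([ 8.33049417e-04, -5.66597378e+01, -5.81595719e+00, -2.79115123e+01,
       -6.84010098e-02,  3.09263868e-02,  1.93708061e-04]), 'tcp_pos': array([0.21153623, 0.61381683, 0.19887462]), 'ee_rot': array([-1.86397436e-04,  1.65115041e-01,  9.86273830e-01, -9.59835231e-04]), 'ft_force': array([0.44287624, 0.34494596, 0.31912639]), 'ft_torque': array([-0.07245857, -0.00703842,  0.04652061]), 'gripper_force': 0.0, 'opening': 0.9990638823180722}
[1.13259499 0.19133625 1.15125039] [-0.03760384 -0.67062226  1.10259707] -0.04308332033811159
```

View pics/scene0.png

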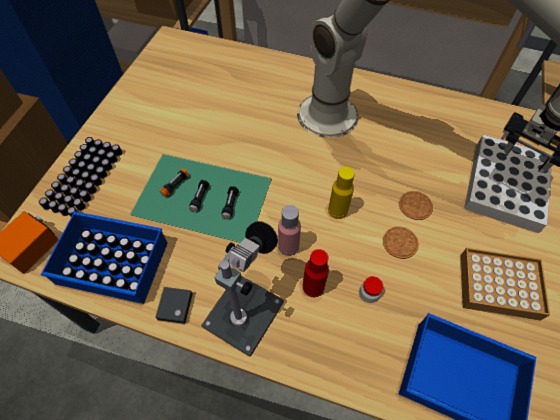

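View pics/side0.png

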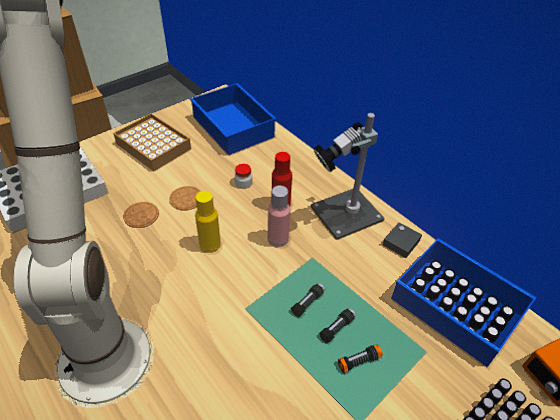

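Scene view: the pink flask is at (290,232); its look-alikes are red (316,275) and yellow (341,195). Coasters are at (416,205) and (400,242), and the second looks farther from the base. The sample torch (orange) is at (175,182), with plain ones at (200,195) and (230,203). The jar is at (372,289), the station ring at (262,236) and the column at (235,290). The side view agrees: pink (278,222), sample (360,358).

```bash
cat > m.py <<'E'
from h import *
np.set_printoptions(precision=4,suppress=True)
for n in ("s0","d0"):
    d=np.load(n+".npz");P=d["P"];f=d["f"];hsv=cv2.cvtColor(f,cv2.COLOR_RGB2HSV).astype(int);H,S,V=hsv[...,0],hsv[...,1],hsv[...,2]
    print("==",n)
    ok=np.isfinite(P[...,2])
    # flask cap tops: points z in .196-.215
    m=ok&(P[...,2]>.199)&(P[...,2]<.212)&(P[...,0]>.2)&(P[...,0]<1)&(abs(P[...,1])<.4)
    nn,l,st,c=cv2.connectedComponentsWithStats(m.astype(np.uint8))
    for i in range(1,nn):
        if st[i,4]>15:
            q=P[l==i];print("top",c[i],st[i,4],q.mean(0),(q.min(0)+q.max(0))/2,np.ptp(q,axis=0))
    # coasters
    m=ok&(P[...,2]>-.005)&(P[...,2]<.012)&(H<14)&(S>110)&(V<190)&(P[...,1]>0)
    nn,l,st,c=cv2.connectedComponentsWithStats(m.astype(np.uint8))
    for i in range(1,nn):
        if st[i,4]>200:
            q=P[l==i];print("coast",c[i],st[i,4],(q.min(0)+q.max(0))/2,np.ptp(q,axis=0),np.median(q[:,2]))
    # torches on mat: not green, z .006-.05
    g=ok&(H>60)&(H<90)&(S>80)&(abs(P[...,2])<.01)
    q=P[g];print("mat",q.mean(0),q.min(0),q.max(0))
    m=ok&(P[...,2]>.010)&(P[...,2]<.04)&(P[...,0]>q[:,0].min()+.02)&(P[...,0]<q[:,0].max()-.02)&(P[...,1]>q[:,1].min()+.02)&(P[...,1]<q[:,1].max()-.02)
    nn,l,st,c=cv2.connectedComponentsWithStats(m.astype(np.uint8))
    for i in range(1,nn):
        if st[i,4]>60:
            s=l==i;q=P[s][:,:2].astype(np.float32);(cx,sz,a)=cv2.minAreaRect(q)
            vx,vy,_,_=cv2.fitLine(q,cv2.DIST_L2,0,.01,.01).ravel();print("torch",c[i],st[i,4],cx,sz,a,np.degrees(np.arctan2(vy,vx)),"orange",((H<18)&(S>150)&s).sum(),"zmax",np.percentile(P[s][:,2],95))
    # orange
    m=ok&(H<18)&(S>150)&(V>120)&(P[...,2]>.008)&(P[...,2]<.05)&(P[...,1]<-.1)&(P[...,0]<.8)&(P[...,0]>.3)
    nn,l,st,c=cv2.connectedComponentsWithStats(m.astype(np.uint8))
    for i in range(1,nn):
        if st[i,4]>12: print("orange",c[i],st[i,4],P[l==i].mean(0))
    # ring
    lo=ok&(P[...,2]>.235)&(P[...,0]>.45)&(P[...,0]<1.0)&(abs(P[...,1])<.3)
    q=P[lo];print("high",q.shape,q.min(0),q.max(0))
E
python3 m.py
python3 - <<'E'
from h import *
a=np.load("s0.npz")["f"];b=np.load("d0.npz")["f"]
c=[cv2.resize(x[...,::-1],(390,390),interpolation=cv2.INTER_CUBIC) for x in (a[205:335,195:325],b[100:230,300:430])]
cv2.imwrite("pics/stat.png",np.hstack(c))
E
```

```text
== s0
top [346.0598 172.8533] 184 [0.4027 0.1437 0.2053] [0.4012 0.144  0.2051] [0.0461 0.0451 0.0121]
top [289.919  212.1286] 210 [0.5764 0.0344 0.2049] [0.5743 0.0338 0.2053] [0.0468 0.0441 0.0124]
top [318.7814 257.085 ] 247 [0.6776 0.1426 0.2051] [0.6764 0.142  0.2045] [0.0445 0.0457 0.01  ]
top [232.7895 296.5789] 19 [ 0.8414 -0.0207  0.205 ] [ 0.8391 -0.0225  0.2058] [0.0136 0.0142 0.0122]
mat [ 0.4986 -0.2878  0.0038] [ 0.3532 -0.7099 -0.005 ] [ 0.6328 -0.0919  0.01  ]
torch [ 99.0751 167.3855] 812 (0.5098751187324524, -0.6624783873558044) (0.20556028187274933, 0.054749418050050735) 0.09753623604774475 0.1671449 orange 16 zmax 0.035702390579935815
torch [173.4913 182.1916] 287 (0.48097771406173706, -0.4000052511692047) (0.044586870819330215, 0.10975320637226105) 73.93047332763672 -17.061844 orange 82 zmax 0.03660024612432946
torch [198.3652 195.5324] 293 (0.503843367099762, -0.29618382453918457) (0.1092941090464592, 0.03396119922399521) 4.012788772583008 3.903104 orange 0 zmax 0.0367243651505341
torch [229.5238 201.9116] 294 (0.49518638849258423, -0.19100308418273926) (0.11055
[... 767 characters left out ...]
 299.1294] 425 (0.49530521035194397, -0.19077667593955994) (0.11192832142114639, 0.040713220834732056) 6.1322736740112305 8.013214 orange 1 zmax 0.037528860425071545
torch [337.6581 324.5   ] 468 (0.5035150051116943, -0.29653239250183105) (0.11198855191469193, 0.03437502682209015) 3.422663688659668 2.9985611 orange 0 zmax 0.03787704060390088
torch [360.2106 357.5839] 584 (0.482063353061676, -0.39573967456817627) (0.03675004094839096, 0.11107723414897919) 72.57183074951172 -16.968876 orange 143 zmax 0.038092088279804585
orange [378.2963 349.8889] 54 [ 0.5263 -0.4123  0.0322]
orange [343.9623 364.3396] 53 [ 0.4338 -0.3862  0.0325]
high (1513, 3) [ 0.6778 -0.0587  0.2357] [0.8561 0.0388 0.3793]
```

View pics/stat.png

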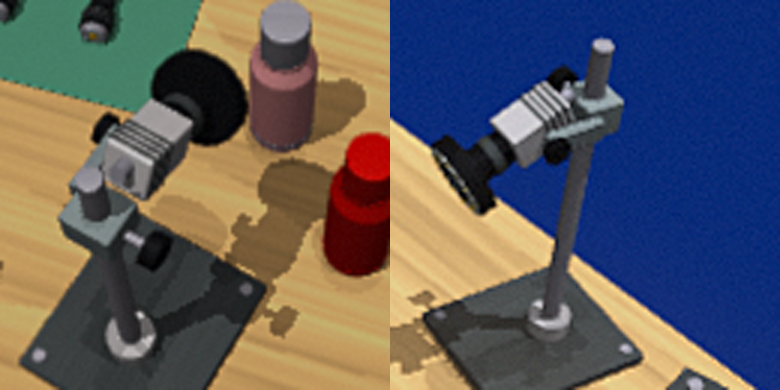

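The close crop shows a pink flask with a steel cap, standing clear of the ring light. The disc housing faces the robot and slants down. Next: the ring geometry, the coasters, and the edges that are available.

```bash
cat > m2.py <<'E'
from h import *
from scipy.optimize import least_squares
np.set_printoptions(precision=4,suppress=True)
D={n:np.load(n+".npz") for n in("s0","d0")}
rng=np.random.default_rng(0)
def hs(f): return cv2.cvtColor(f,cv2.COLOR_RGB2HSV).astype(int)
d=D["s0"];P=d["P"]; 
sub=np.zeros(P.shape[:2],bool);sub[220:256,245:280]=1
m=sub&(P[...,2]>.2)&(hs(d["f"])[...,2]<70)
q=P[m];best=0
for _ in range(3000):
    a=q[rng.choice(len(q),3,False)];n=np.cross(a[1]-a[0],a[2]-a[0]);n/=np.linalg.norm(n)+1e-12
    i=abs((q-a[0])@n)<.0025
    if i.sum()>best:best=i.sum();I=i
for _ in range(3):
    c=q[I].mean(0);n=np.linalg.svd(q[I]-c)[2][2];n*=np.sign(n[0]);I=abs((q-c)@n)<.0025
print("back plane",len(q),I.sum(),c,n,"tilt",np.degrees(np.arcsin(n[2])),"yaw",np.degrees(np.arctan2(n[1],n[0])))
Y=np.cross([0,0,1],n);Y/=np.linalg.norm(Y);Z=np.cross(n,Y)
uv=np.c_[(q[I]-c)@Y,(q[I]-c)@Z].astype(np.float32);cc,r=cv2.minEnclosingCircle(uv)
print("circ",cc,r,"centre back",c+Y*cc[0]+Z*cc[1]); C=c+Y*cc[0]+Z*cc[1]
for k,(a0,b0,a1,b1) in {"s0":(215,250,240,285),"d0":(140,175,308,345)}.items():
    P=D[k]["P"][a0:b0,a1:b1].reshape(-1,3);V=hs(D[k]["f"])[a0:b0,a1:b1,2].ravel()
    s=(P-C)@n;y=(P-C)@Y;z=(P-C)@Z;w=np.isfinite(s)&(np.hypot(y,z)<.05)&(s>-.05)&(s<.03)
    print(k,np.histogram(s[w],bins=np.arange(-.03,.03,.003)),"yz",[y[w].min(),y[w].max(),z[w].min(),z[w].max()])
    br=w&(V>150);print("bright",br.sum(),np.median(s[br]) if br.any() else 0)
# whole station cloud axis by camera body bearing: plate
for k in D:
    P=D[k]["P"];m=(P[...,2]>.010)&(P[...,2]<.018)&(P[...,0]>.65)&(P[...,0]<1)&(abs(P[...,1])<.14)&(hs(D[k]["f"])[...,2]<110)&(hs(D[k]["f"])[...,1]<90)
    n_,l,st,c_=cv2.connectedComponentsWithStats(m.astype(np.uint8));i=1+st[1:,4].argmax();print("plate",cv2.minAreaRect(P[l==i][:,:2].astype(np.float32)))
P=D["s0"]["P"];H=hs(D["s0"]["f"])
for u,v in((416,205),(400,242)):
    s=H[v-25:v+25,u-25:u+25];p=P[v-25:v+25,u-25:u+25];m=abs(p[...,2]-.005)<.012
    print("hsv",H[v,u],H[v-24,u-20]); 
    mm=m&(s[...,0]<H[v-24,u-20,0]-1)
    n_,l,st,c_=cv2.connectedComponentsWithStats(mm.astype(np.uint8));i=1+st[1:,4].argmax();x=p[l==i];print("coaster",st[i],(x.min(0)+x.max(0))/2,np.ptp(x,axis=0),x.mean(0))
for nm,u,v in(("jar",372,286),("bluetray rim",427,320),("tray",462,265),("greyblock",487,138),("bluebox",72,217),("dark",175,305)): print(nm,P[v,u])
E
python3 m2.py
```

```text
back plane 722 405 [0.7091 0.0058 0.2863] [ 0.8899 -0.1867  0.4163] tilt 24.600051105656423 yaw -11.846812284927433
circ (-0.0032076549250632524, -0.008718120865523815) 0.04033919423818588 centre back [0.712  0.0019 0.2784]
s0 (array([  0,   0,   0,   1,  20,  27,  29,  31,  33, 206, 185,  16,  11,
        14,   8,   6,  18,  12,  17]), array([-0.03 , -0.027, -0.024, -0.021, -0.018, -0.015, -0.012, -0.009,
       -0.006, -0.003, -0.   ,  0.003,  0.006,  0.009,  0.012,  0.015,
        0.018,  0.021,  0.024,  0.027])) yz [np.float64(-0.03975982098480882), np.float64(0.038921089810027266), np.float64(-0.026002772340549082), np.float64(0.04044917662346694)]
bright 0 0
d0 (array([ 0,  0,  0, 17, 93, 35, 29, 34, 32, 35, 16,  1, 14, 14, 14, 14, 18,
       14, 16]), array([-0.03 , -0.027, -0.024, -0.021, -0.018, -0.015, -0.012, -0.009,
       -0.006, -0.003, -0.   ,  0.003,  0.006,  0.009,  0.012,  0.015,
        0.018,  0.021,  0.024,  0.027])) yz [np.float64(-0.0439416925532335), np.float64(0.03384842690254611), np.float64(-0.03607925292123603), np.float64(0.042203193325267035)]
bright 9 -0.016883140981886823
plate ((0.8162795305252075, -0.020076997578144073), (0.1590869426727295, 0.17904400825500488), 78.34821319580078)
plate ((0.8151755928993225, -0.021839655935764313), (0.1633720099925995, 0.18182586133480072), 78.35725402832031)
hsv [ 14 165 136] [ 17 136 161]
coaster [  8  11  34  29 748] [0.2989 0.3805 0.0062] [0.1092 0.1089 0.0138] [0.3014 0.3799 0.006 ]
hsv [ 14 163 153] [ 20 119 197]
coaster [   0    4   50   46 1512] [0.4679 0.3532 0.0037] [0.1531 0.1728 0.0209] [0.4722 0.3537 0.0034]
jar [0.6465 0.2982 0.0633]
bluetray rim [0.7025 0.4519 0.0853]
tray [0.4746 0.544  0.0152]
greyblock [-0.0212  0.5666  0.0559]
bluebox [ 0.7325 -0.5947  0.0852]
dark [ 0.8618 -0.2027  0.0279]
```

```bash
cat >> h.py <<'E'
def go(x,y,z,yaw=None):
    """shift in tool axes (mm) and spin to put TCP at xyz with tool y at world heading yaw (deg)"""
    o=manip.observe();r=rot(o["ee_rot"]);t=r.inv().apply(np.array([x,y,z])-o["tcp_pos"])*1000
    ya=r.apply([0,1,0]);h=np.degrees(np.arctan2(ya[1],ya[0]))
    sp=0 if yaw is None else -np.radians((yaw-h+180)%360-180)
    print("t",round(o["time"],2),"tcp",np.round(o["tcp_pos"],4),"yaw",round(h,2),"toolz",np.round(r.apply([0,0,1]),3),"F",np.round(o["ft_force"],1),"op",round(o["opening"],3),"gf",round(o["gripper_force"],1),"q",np.round(o["joint_pos"],2))
    print("  shift",np.round(t,1),"spin",round(sp,3))
E
python3 - <<'E'
from h import *
go(.5747,.0325,.29,78.3)
d=np.load("s0.npz");P=d["P"];hs=cv2.cvtColor(d["f"],cv2.COLOR_RGB2HSV).astype(int)
m=(hs[...,0]<=16)&(hs[...,1]>140)&(abs(P[...,2]-.005)<.01)&(P[...,0]>.38)&(P[...,0]<.58)&(P[...,1]>.26)&(P[...,1]<.46)
m=cv2.morphologyEx(m.astype(np.uint8),cv2.MORPH_OPEN,np.ones((5,5)))
n,l,st,c=cv2.connectedComponentsWithStats(m)
for i in range(1,n): 
    q=P[l==i]
    if st[i,4]>100: print(c[i],st[i],cv2.minEnclosingCircle(q[:,:2].astype(np.float32)),q.mean(0))
# grey block & tray top extents
for nm,b in(("grey",(460,560,120,235)),("blue",(400,540,310,420)),("wood",(455,550,240,325))):
    p=P[b[2]:b[3],b[0]:b[1]].reshape(-1,3);p=p[np.isfinite(p[:,2])]
    h,e=np.histogram(p[:,2],bins=np.arange(0,.12,.005));print(nm,h)
E
```

```text
t 0.1 tcp [0.2116 0.6139 0.199 ] yaw 70.99 toolz [-0.001 -0.002 -1.   ] F [-0.2  0.7 -0.5] op 0.998 gf 0.0 q [-0.98  0.5  -0.43  1.55  0.22  1.14 -0.21]
  shift [-532.7 -431.6  -90.3] spin -0.128
[400.24395857 242.34752589] [383 227  35  32 869] ((0.45033764839172363, 0.35782191157341003), 0.05633167922496796) [0.45276717 0.35624633 0.0055535 ]
grey [2060  258   96  107  105  107  114   97  108  162 2042 2803  147    0
    0    0    0    0    0    0    0    0    0]
blue [6583 2208  231  211  220  212  222  227  209  222  225  180  160  176
  167  177  669  502    3    0    0    0    0]
wood [1510  131   87   87   92  112 1062 2317  656  345  213    1    0    0
    0    0    1    1    0    0    0    0    0]
```

Emit:
servo_tool:
  series:
    - [0,0,-90,0,0]
    - [0,0,-90,0,0]
    - [0,0,-90,0,0]
    - [-266,-216,-90,-0.128,0]
    - [-266,-216,-90,-0.128,0]
    - [-266,-216,-90,-0.128,0]
    - [-532,-431,-90,-0.128,0]
    - [-532,-431,-90,-0.128,0]
    - [-532,-431,-90,-0.128,0]
    - [-532,-431,-90,-0.128,0]
    - [-532,-431,-90,-0.128,0]
    - [-532,-431,-90,-0.128,0]

```text
time: 1.1
tcp_pos: [0.4108, 0.2944, 0.2899]
ee_rot: [0.0, 0.102, 0.995, 0.0]
ft_force: [1.1, 0.4, 0.4]
opening: 1.0
gripper_force: 0.0
```

```bash
python3 -c "
from h import *
go(.5747,.0325,.29,78.3)"
```

```text
t 1.1 tcp [0.4108 0.2944 0.2899] yaw 78.32 toolz [ 0.  0. -1.] F [1.1 0.4 0.4] op 1.0 gf 0.0 q [-0.4   0.14 -0.3   1.8   0.04  1.21  0.65]
  shift [-2.135e+02 -2.233e+02 -1.000e-01] spin 0.0
```

Emit:
servo_tool:
  series:
    - [-213,-223,0,0,0]
    - [-213,-223,0,0,0]
    - [-213,-223,0,0,0]
    - [-213,-223,0,0,0]
    - [-213,-223,0,0,0]
    - [-213,-223,0,0,0]
    - [-213,-223,0,0,0]
    - [-213,-223,0,0,0]
    - [-213,-223,0,0,0]
    - [-213,-223,0,0,0]
    - [-213,-223,0,0,0]

```text
time: 2.02
tcp_pos: [0.5731, 0.0364, 0.2895]
ee_rot: [-0.001, 0.101, 0.995, 0.0]
ft_force: [0.1, 0.8, -0.8]
opening: 0.999
gripper_force: 0.0
```

```bash
python3 -c "
from h import *
go(.5747,.0325,.162,78.3)
w=grab('wrist');save(w,'w1.png');P=cloud(w);print(w['xyz'])
m=(P[...,2]>.199)&(P[...,2]<.212)&(np.hypot(P[...,0]-.575,P[...,1]-.0325)<.06)
q=P[m];print(m.sum(),(q.min(0)+q.max(0))/2,np.ptp(q,axis=0),cv2.minEnclosingCircle(q[:,:2].astype(np.float32)))
"
```

```text
t 2.02 tcp [0.5731 0.0364 0.2895] yaw 78.4 toolz [-0.001  0.001 -1.   ] F [ 0.1  0.8 -0.8] op 0.999 gf 0.0 q [-0.04  0.26 -0.08  1.65  0.02  1.24  1.24]
  shift [ -2.5  -3.5 127.5] spin 0.002
[0.49857184 0.05165636 0.47489056]
2806 [0.57449665 0.03409894 0.20345321] [0.0453028  0.04562487 0.00874908] ((0.5743182301521301, 0.03408524766564369), 0.022936487570405006)
```

View pics/w1.png

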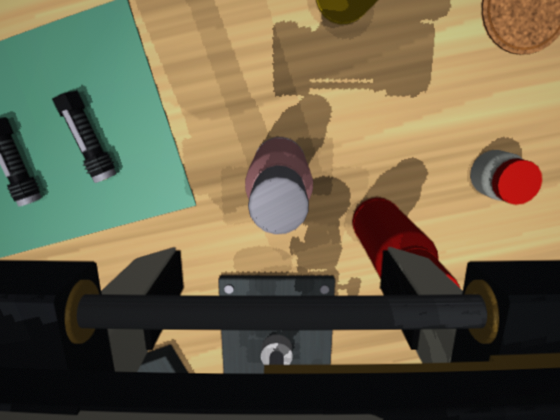

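The wrist view shows the pink flask's cap at (278,205), between the open fingers at (150,290) and (415,290). The red flask at (400,240) is behind and to the right, clear of the descent.

Emit:
servo_tool:
  series:
    - [-2,-3,40,0,0]
    - [-2,-3,70,0,0]
    - [-2,-3,100,0,0]
    - [-2,-3,127,0,0]
    - [-2,-3,127,0,0]
    - [-2,-3,127,0,0.6]
    - [-2,-3,127,0,0.6]
    - [-2,-3,127,0,0.8]
    - [-2,-3,127,0,0.8]
    - [-2,-3,127,0,0.8]
    - [-2,-3,127,0,0.8]
    - [-2,-3,127,0,0.8]

```text
time: 3.07
tcp_pos: [0.5754, 0.0315, 0.1635]
ee_rot: [0.0, 0.102, 0.995, 0.0]
ft_force: [0.2, -0.6, 0.2]
opening: 0.54
gripper_force: 0.0
```

```bash
python3 -c "
from h import *
go(.5745,.0335,.22,78.3)"
```

```text
t 3.07 tcp [0.5754 0.0315 0.1635] yaw 78.32 toolz [ 0.001  0.    -1.   ] F [ 0.2 -0.6  0.2] op 0.54 gf 0.0 q [-0.04  0.38 -0.08  1.79  0.03  0.98  1.24]
  shift [  1.2   1.8 -56.5] spin 0.0
```

Emit:
servo_tool:
  series:
    - [0,0,0,0,1]
    - [0,0,0,0,1]
    - [0,0,0,0,1]
    - [0,0,0,0,1]
    - [0,0,0,0,1]
    - [0,0,-10,0,1]
    - [0,0,-20,0,1]
    - [0,0,-20,0,1]

```text
time: 3.73
tcp_pos: [0.5756, 0.0314, 0.1845]
ee_rot: [0.001, 0.102, 0.995, 0.0]
ft_force: [0.1, 0.0, -3.8]
opening: 0.49
gripper_force: 30.0
```

```bash
python3 -c "
from h import *
go(.5747,.0325,.26,78.3)
go(.451,.357,.26,78.3)"
```

```text
t 3.73 tcp [0.5756 0.0314 0.1845] yaw 78.31 toolz [ 0.001 -0.    -1.   ] F [ 0.1  0.  -3.8] op 0.49 gf 30.0 q [-0.04  0.35 -0.08  1.77  0.03  1.02  1.24]
  shift [  1.    0.9 -75.5] spin 0.0
t 3.73 tcp [0.5756 0.0314 0.1845] yaw 78.31 toolz [ 0.001 -0.    -1.   ] F [ 0.1  0.  -3.8] op 0.49 gf 30.0 q [-0.04  0.35 -0.08  1.77  0.03  1.02  1.24]
  shift [187.9 293.6 -75.7] spin 0.0
```

Emit:
servo_tool:
  series:
    - [0,0,-25,0,1]
    - [0,0,-50,0,1]
    - [0,0,-76,0,1]
    - [15,24,-76,0,1]
    - [34,53,-76,0,1]
    - [53,83,-76,0,1]
    - [72,113,-76,0,1]
    - [91,143,-76,0,1]
    - [110,173,-76,0,1]
    - [129,203,-76,0,1]
    - [148,233,-76,0,1]
    - [165,260,-76,0,1]

```text
time: 4.73
tcp_pos: [0.4645, 0.3214, 0.2588]
ee_rot: [-0.0, 0.101, 0.995, 0.0]
ft_force: [-0.7, -0.3, -4.8]
opening: 0.494
gripper_force: 30.0
```

```bash
python3 -c "
from h import *
w=grab('wrist');P=cloud(w);hs=cv2.cvtColor(w['frame'],cv2.COLOR_RGB2HSV).astype(int)
m=(hs[...,0]<=16)&(hs[...,1]>130)&(abs(P[...,2]-.005)<.008)&(np.hypot(P[...,0]-.451,P[...,1]-.357)<.08)
s=grab('side');Q=cloud(s)
h2=cv2.cvtColor(s['frame'],cv2.COLOR_RGB2HSV).astype(int)
m2=(h2[...,0]<=16)&(h2[...,1]>130)&(abs(Q[...,2]-.005)<.008)&(np.hypot(Q[...,0]-.451,Q[...,1]-.357)<.08)
for mm,p in((m,P),(m2,Q)):
    q=p[cv2.morphologyEx(mm.astype(np.uint8),cv2.MORPH_OPEN,np.ones((5,5)))>0];print(len(q),cv2.minEnclosingCircle(q[:,:2].astype(np.float32)) if len(q) else 0)
save(w,'w2.png',scale=.7);save(s,'s2.png',scale=.7)
a=cv2.imread('pics/w2.png');b=cv2.imread('pics/s2.png');cv2.imwrite('pics/p2.png',np.hstack([a,b]))
go(.451,.357,.175,78.3)
"
```

```text
4894 ((0.44958367943763733, 0.357092946767807), 0.0545346662402153)
512 ((0.4532797634601593, 0.35661232471466064), 0.06005498394370079)
t 4.83 tcp [0.4615 0.3271 0.2589] yaw 78.91 toolz [-0.003  0.005 -1.   ] F [-1.9  0.9 -4.7] op 0.491 gf 30.0 q [-0.45  0.28 -0.26  1.7   0.07  1.17  0.65]
  shift [15.7 27.  84.1] spin 0.011
```

View pics/p2.png

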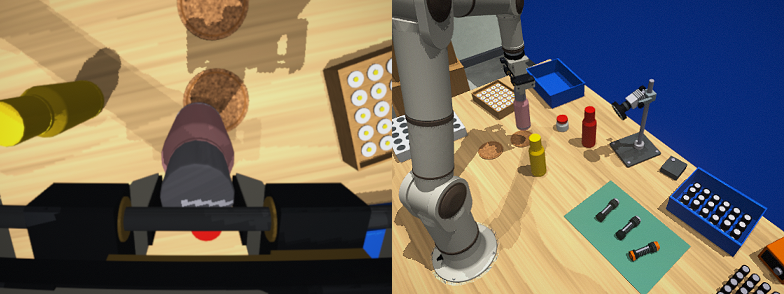

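The left half shows the flask held upright, with the chosen coaster just ahead at (215,95). The right half shows the whole hand over the coaster, with nothing disturbed.

Emit:
servo_tool:
  series:
    - [12,17,0,0,1]
    - [24,33,20,0,1]
    - [24,33,45,0,1]
    - [24,33,65,0,1]
    - [24,33,78,0,1]
    - [24,33,84,0,1]
    - [24,33,84,0,1]
    - [24,33,84,0,1]

```text
time: 5.5
tcp_pos: [0.4496, 0.3566, 0.1752]
ee_rot: [0.0, 0.102, 0.995, -0.0]
ft_force: [0.2, -0.7, -4.3]
opening: 0.492
gripper_force: 30.0
```

```bash
python3 -c "
from h import *
go(.450,.357,.168,78.3)"
```

```text
t 5.5 tcp [0.4496 0.3566 0.1752] yaw 78.3 toolz [ 0. -0. -1.] F [ 0.2 -0.7 -4.3] op 0.492 gf 30.0 q [-0.5   0.37 -0.27  1.78  0.11  1.01  0.55]
  shift [-0.3  0.5  7.2] spin 0.0
```

Emit:
servo_tool:
  series:
    - [0,0,2,0,1]
    - [0,0,4,0,1]
    - [0,0,6,0,1]
    - [0,0,7,0,1]
    - [0,0,7,0,1]

```text
time: 5.92
tcp_pos: [0.4496, 0.357, 0.1685]
ee_rot: [0.0, 0.102, 0.995, 0.0]
ft_force: [0.1, -0.5, -3.0]
opening: 0.492
gripper_force: 30.0
```

Emit:
servo_tool:
  series:
    - [0,0,1,0,1]
    - [0,0,1,0,1]

```text
time: 6.08
tcp_pos: [0.4502, 0.3573, 0.1683]
ee_rot: [0.001, 0.102, 0.995, 0.001]
ft_force: [-0.8, -0.9, 4.2]
opening: 0.496
gripper_force: 30.0
```

Touching down firmly; release and rise.

Emit:
servo_tool:
  series:
    - [0,0,0,0,0.4]
    - [0,0,0,0,0.2]
    - [0,0,0,0,0]
    - [0,0,0,0,0]
    - [0,0,0,0,0]
    - [0,0,0,0,0]
    - [0,0,-20,0,0]
    - [0,0,-60,0,0]
    - [0,0,-100,0,0]
    - [0,0,-140,0,0]
    - [0,0,-140,0,0]

```text
time: 7.0
tcp_pos: [0.4525, 0.36, 0.316]
ee_rot: [0.005, 0.102, 0.995, 0.005]
ft_force: [1.2, 1.1, 1.2]
opening: 0.997
gripper_force: 0.0
```

```bash
python3 -c "
from h import *
np.set_printoptions(precision=4,suppress=True)
s=grab('scene');P=cloud(s);m=(P[...,2]>.2)&(P[...,2]<.218)&(np.hypot(P[...,0]-.45,P[...,1]-.357)<.05)
q=P[m];print(len(q),(q.min(0)+q.max(0))/2,np.ptp(q,axis=0))
# grey block and blue tray edges
hs=cv2.cvtColor(s['frame'],cv2.COLOR_RGB2HSV).astype(int)
for nm,lo,hi,b in(('grey',.05,.065,(450,560,110,240)),('blue',.078,.092,(395,545,305,420)),('wood',.03,.05,(450,560,240,325))):
    sub=np.zeros(P.shape[:2],bool);sub[b[2]:b[3],b[0]:b[1]]=1
    m=sub&(P[...,2]>lo)&(P[...,2]<hi);q=P[m][:,:2].astype(np.float32);print(nm,m.sum(),np.median(P[m][:,2]),cv2.boxPoints(cv2.minAreaRect(q)).round(3).tolist())
# barrel pick: tcp z = axis z .018 -.019+..., yaw
go(.478,-.396,.308,73)
"
```

```text
223 [0.451  0.3571 0.2082] [0.0458 0.0446 0.0161]
grey 4684 0.05568404225298973 [[-0.03799999877810478, 0.550000011920929], [0.26600000262260437, 0.5289999842643738], [0.28200000524520874, 0.7699999809265137], [-0.02199999988079071, 0.7900000214576721]]
blue 1260 0.0843992116479152 [[0.6800000071525574, 0.4480000138282776], [0.8920000195503235, 0.42800000309944153], [0.9190000295639038, 0.7110000252723694], [0.7070000171661377, 0.7310000061988831]]
wood 4371 0.037099943162297366 [[0.3970000147819519, 0.7570000290870667], [0.4320000112056732, 0.5360000133514404], [0.6039999723434448, 0.5630000233650208], [0.5690000057220459, 0.7850000262260437]]
t 7.05 tcp [0.4515 0.359  0.3122] yaw 78.33 toolz [ 0.008  0.006 -1.   ] F [ 0.2  0.3 -0.5] op 1.002 gf 0.0 q [-0.49  0.25 -0.28  1.61  0.07  1.28  0.59]
  shift [-178.8 -734.    -0.2] spin 0.093
```

The flask stands on the coaster: cap centre (0.451,0.357), height as expected. On to the sample torch.

Emit:
servo_tool:
  series:
    - [-20,-80,0,0,0]
    - [-110,-440,0,0.09,0]
    - [-110,-440,0,0.09,0]
    - [-110,-440,0,0.09,0]
    - [-110,-440,0,0.09,0]
    - [-110,-440,0,0.09,0]
    - [-110,-440,0,0.09,0]
    - [-110,-440,0,0.09,0]
    - [-110,-440,0,0.09,0]
    - [-110,-440,0,0.09,0]
    - [-110,-440,0,0.09,0]
    - [-110,-440,0,0.09,0]

```text
time: 8.05
tcp_pos: [0.4664, -0.1054, 0.3059]
ee_rot: [-0.001, 0.152, 0.988, -0.002]
ft_force: [-0.3, -0.2, -0.1]
opening: 0.998
gripper_force: 0.0
```

```bash
python3 -c "
from h import *
go(.478,-.396,.2,73)"
```

```text
t 8.05 tcp [ 0.4664 -0.1054  0.3059] yaw 72.5 toolz [-0.002 -0.004 -1.   ] F [-0.3 -0.2 -0.1] op 0.998 gf 0.0 q [ 0.05  0.06  0.12  1.84 -0.    1.24  1.44]
  shift [ -98.5 -273.2  106.9] spin -0.009
```

Emit:
servo_tool:
  series:
    - [-98,-273,106,0,0]
    - [-98,-273,106,0,0]
    - [-98,-273,106,0,0]
    - [-98,-273,106,0,0]
    - [-98,-273,106,0,0]
    - [-98,-273,106,0,0]
    - [-98,-273,106,0,0]
    - [-98,-273,106,0,0]
    - [-98,-273,106,0,0]
    - [-98,-273,106,0,0]

```text
time: 8.88
tcp_pos: [0.4813, -0.3861, 0.1988]
ee_rot: [-0.002, 0.148, 0.989, 0.001]
ft_force: [0.7, 1.4, -0.3]
opening: 0.998
gripper_force: 0.0
```

```bash
cat > tw.py <<'E'
from h import *
np.set_printoptions(precision=4,suppress=True)
import sys
w=grab('wrist');save(w,sys.argv[1]);P=cloud(w);o=manip.observe()
m=(P[...,2]>.010)&(P[...,2]<.042)&(np.hypot(P[...,0]-.481,P[...,1]+.398)<.08)
n,l,st,c=cv2.connectedComponentsWithStats(m.astype(np.uint8));i=1+st[1:,4].argmax();q=P[l==i]
print(st[i],cv2.boxPoints(cv2.minAreaRect(q[:,:2].astype(np.float32))).tolist(),cv2.minAreaRect(q[:,:2].astype(np.float32)))
hs=cv2.cvtColor(w['frame'],cv2.COLOR_RGB2HSV).astype(int)
m=(hs[...,0]<18)&(hs[...,1]>150)&(hs[...,2]>110)&(l==i)
n,l2,st,c=cv2.connectedComponentsWithStats(m.astype(np.uint8))
for j in range(1,n):
    if st[j,4]>25: print("orange",c[j],st[j,4],P[l2==j].mean(0))
vx=cv2.fitLine(q[:,:2].astype(np.float32),cv2.DIST_HUBER,0,.01,.01).ravel();print(vx,np.degrees(np.arctan(vx[1]/vx[0])))
go(.478,-.396,.006,73)
E
python3 tw.py w3.png
```

```text
[ 253  124   38  113 3251] [[0.4239029884338379, -0.396385133266449], [0.528617262840271, -0.42777740955352783], [0.5388188362121582, -0.39374834299087524], [0.4341045618057251, -0.3623560667037964]] ((0.48136091232299805, -0.3950667381286621), (0.03552531450986862, 0.10931858420372009), 73.3117904663086)
orange [270.8909 132.203 ] 330 [ 0.4352 -0.3815  0.0311]
orange [272.3533 229.7003] 317 [ 0.5269 -0.4088  0.0308]
[ 0.9591 -0.283   0.4789 -0.3939] -16.43948
t 8.93 tcp [ 0.4824 -0.3848  0.1996] yaw 73.16 toolz [-0.002  0.002 -1.   ] F [-0.  -0.2  0.4] op 0.998 gf 0.0 q [ 0.42  0.42  0.28  1.66 -0.13  1.09  2.01]
  shift [  0.5 -12.2 193.6] spin 0.003
```

View pics/w3.png

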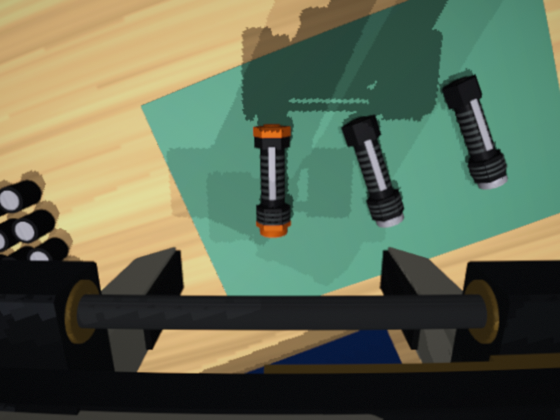

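The sample's tail is at (272,132), its head with orange bezel at (272,230), and it lines up with the fingers. The plain torches are at (373,172) and (475,130), clear. Descending part-way.

Emit:
servo_tool:
  series:
    - [0,-12,40,0,0]
    - [0,-12,80,0,0]
    - [0,-12,120,0,0]
    - [0,-12,140,0,0]
    - [0,-12,140,0,0]
    - [0,-12,140,0,0]
    - [0,-12,140,0,0]

```text
time: 9.52
tcp_pos: [0.4812, -0.3974, 0.0631]
ee_rot: [0.001, 0.146, 0.989, -0.0]
ft_force: [0.4, -0.4, 0.2]
opening: 0.999
gripper_force: 0.0
```

```bash
python3 -c "
from h import *
go(.4776,-.395,.006,73.3)"
```

```text
t 9.52 tcp [ 0.4812 -0.3974  0.0631] yaw 73.26 toolz [ 0.003 -0.001 -1.   ] F [ 0.4 -0.4  0.2] op 0.999 gf 0.0 q [ 0.46  0.59  0.25  1.74 -0.19  0.83  2.08]
  shift [ 4.3  1.3 57. ] spin -0.001
```

Emit:
servo_tool:
  series:
    - [4,1,25,0,0]
    - [4,1,45,0,0.4]
    - [4,1,55,0,0.4]
    - [4,1,55,0,0.5]
    - [4,1,55,0,0.6]
    - [4,1,55,0,1]
    - [4,1,55,0,1]
    - [4,1,55,0,1]
    - [4,1,55,0,1]
    - [4,1,55,0,1]
    - [4,1,55,0,1]
    - [4,1,55,0,1]

```text
time: 10.52
tcp_pos: [0.4757, -0.3954, 0.0059]
ee_rot: [-0.0, 0.146, 0.989, 0.0]
ft_force: [-0.1, 0.7, -0.4]
opening: 0.248
gripper_force: 0.0
```

Emit:
servo_tool:
  series:
    - [0,0,0,0,1]
    - [0,0,0,0,1]
    - [0,0,0,0,1]
    - [0,0,0,0,1]

```text
time: 10.85
tcp_pos: [0.4756, -0.3954, 0.0058]
ee_rot: [-0.0, 0.146, 0.989, 0.0]
ft_force: [0.3, -0.4, 0.3]
opening: 0.011
gripper_force: 0.0
```

```bash
python3 -c "
from h import *
go(.4776,-.395,.006,73.3)"
```

```text
t 10.85 tcp [ 0.4756 -0.3954  0.0058] yaw 73.17 toolz [-0.  0. -1.] F [ 0.3 -0.4  0.3] op 0.011 gf 0.0 q [ 0.48  0.66  0.23  1.77 -0.21  0.73  2.1 ]
  shift [-1.8  0.9 -0.2] spin -0.002
```

The fingers closed on nothing, so I'll look.

```bash
python3 -c "
from h import *
s=grab('side');w=grab('wrist')
a=cv2.resize(s['frame'][270:400,240:440],(585,380));b=cv2.resize(w['frame'],None,fx=.38,fy=.38)
c=np.zeros((380,800,3),np.uint8);c[:,:585]=a;c[:160,587:587+213]=b[:160]
cv2.imwrite('pics/p4.png',c[...,::-1])
"
```

View pics/p4.png

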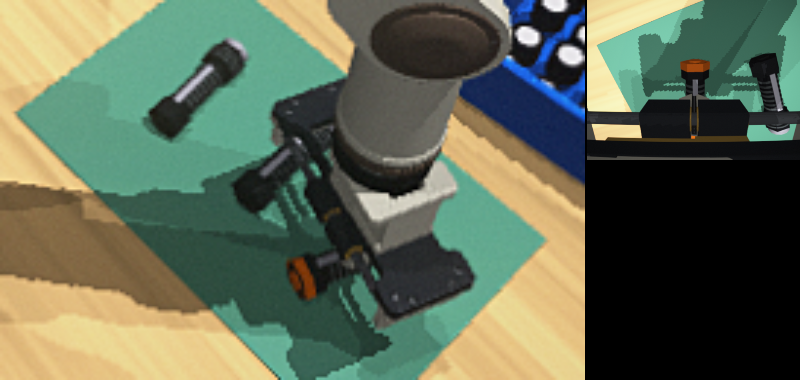

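The tail cap is still visible beside the hand at (302,278) in the left part. I can't tell whether the barrel is between the fingers, so I'll check heights before opening.

```bash
python3 -c "
from h import *
np.set_printoptions(precision=4,suppress=True)
for n in('wrist','side','scene'):
    w=grab(n);P=cloud(w);hs=cv2.cvtColor(w['frame'],cv2.COLOR_RGB2HSV).astype(int)
    m=(hs[...,0]<18)&(hs[...,1]>150)&(hs[...,2]>90)&(np.hypot(P[...,0]-.48,P[...,1]+.396)<.1)&(P[...,2]>.01)&(P[...,2]<.1)
    k,l,st,c=cv2.connectedComponentsWithStats(m.astype(np.uint8))
    for j in range(1,k):
        if st[j,4]>8: q=P[l==j];print(n,c[j],st[j,4],q.mean(0),q.min(0),q.max(0))
print(manip.observe()['opening'])
"
```

```text
wrist [284.036  160.1799] 278 [ 0.4295 -0.3798  0.0219] [ 0.4269 -0.387   0.0111] [ 0.4324 -0.3724  0.0279]
wrist [283.988  176.7551] 1580 [ 0.435  -0.3816  0.0309] [ 0.4261 -0.3997  0.0174] [ 0.4444 -0.3636  0.0361]
wrist [278.3919 360.7838] 74 [ 0.5195 -0.4099  0.0387] [ 0.4833 -0.4133  0.0327] [ 0.5258 -0.4001  0.085 ]
side [343.6724 364.8276] 58 [ 0.4334 -0.3861  0.0303] [ 0.4271 -0.3986  0.0169] [ 0.4444 -0.3728  0.0402]
scene [164.0909 190.9773] 44 [ 0.5289 -0.4053  0.0294] [ 0.516  -0.4194  0.0178] [ 0.5374 -0.3931  0.0369]
0.005977541914150138
```

```bash
python3 -c "
from h import *
np.set_printoptions(precision=3,suppress=True)
w=grab('wrist');save(w,'w5.png',(180,120,400,400),2);P=cloud(w)
for v in range(180,400,12): print(v,P[v,284],P[v,265])
"
```

```text
180 [ 0.436 -0.382  0.034] [ 0.433 -0.39   0.034]
192 [ 0.441 -0.383  0.032] [ 0.439 -0.391  0.033]
204 [ 0.446 -0.385  0.034] [ 0.444 -0.393  0.034]
216 [ 0.451 -0.386  0.035] [ 0.451 -0.396  0.026]
228 [ 0.456 -0.388  0.035] [ 0.456 -0.397  0.027]
240 [ 0.461 -0.39   0.035] [ 0.462 -0.399  0.027]
252 [ 0.466 -0.391  0.036] [ 0.463 -0.399  0.039]
264 [ 0.467 -0.391  0.049] [ 0.44  -0.389  0.106]
276 [ 0.467 -0.391  0.059] [ 0.44  -0.388  0.112]
288 [ 0.466 -0.391  0.07 ] [ 0.439 -0.388  0.119]
300 [ 0.446 -0.386  0.114] [ 0.44  -0.388  0.123]
312 [ 0.448 -0.386  0.116] [ 0.442 -0.389  0.123]
324 [ 0.451 -0.387  0.116] [ 0.445 -0.39   0.123]
336 [ 0.48  -0.396  0.078] [ 0.449 -0.391  0.122]
348 [ 0.484 -0.397  0.079] [ 0.452 -0.392  0.122]
360 [ 0.455 -0.388  0.123] [ 0.454 -0.392  0.123]
372 [ 0.454 -0.388  0.128] [ 0.454 -0.392  0.127]
384 [ 0.451 -0.387  0.135] [ 0.45  -0.391  0.135]
396 [ 0.451 -0.387  0.138] [ 0.45  -0.39   0.138]
```

View pics/w5.png

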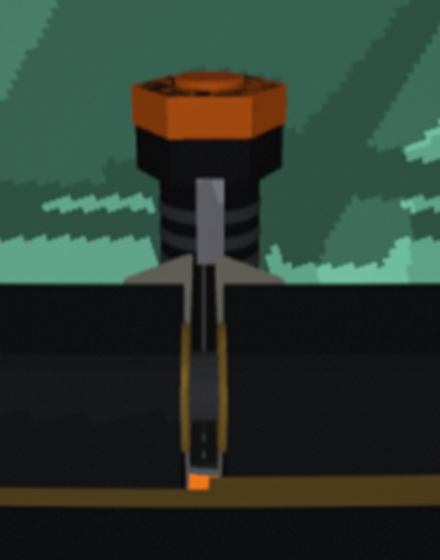

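The shut fingers end right over the barrel and the torch hasn't moved. I need to know where the real finger tips are, so I'll lift and measure.

Emit:
servo_tool:
  series:
    - [0,0,-30,0,1]
    - [0,0,-60,0,1]
    - [0,0,-90,0,1]
    - [0,0,-94,0,1]
    - [0,0,-94,0,1]
    - [0,0,-94,0,1]

```text
time: 11.65
tcp_pos: [0.4757, -0.3953, 0.0999]
ee_rot: [0.0, 0.146, 0.989, 0.0]
ft_force: [-0.4, 0.9, -0.3]
opening: 0.005
gripper_force: 0.0
```

```bash
python3 -c "
from h import *
np.set_printoptions(precision=3,suppress=True)
go(.4776,-.395,.1,73.3)
o=manip.observe();r=rot(o['ee_rot'])
for n in('wrist','side','scene'):
    w=grab(n);P=cloud(w);T=r.inv().apply((P-o['tcp_pos']).reshape(-1,3)).reshape(P.shape)
    # near fingers: lowest (max tool z) points within small radius
    m=(abs(T[...,0])<.03)&(abs(T[...,1])<.05)&(T[...,2]<.04)&(T[...,2]>-.06)
    t=T[m];print(n,m.sum())
    h,e=np.histogram(t[:,2],bins=np.arange(-.06,.045,.005));print(h)
    for k in range(len(h)):
        s=t[(t[:,2]>=e[k])&(t[:,2]<e[k+1])]
        if len(s): print(e[k].round(3),s.min(0)[:2],s.max(0)[:2])
    if n=='side': save(w,'s6.png',(250,260,430,400),3)
    if n=='wrist':
        hs=cv2.cvtColor(w['frame'],cv2.COLOR_RGB2HSV).astype(int)
        m=(hs[...,0]<18)&(hs[...,1]>150)&(hs[...,2]>90)&(P[...,2]>.01)&(P[...,2]<.13)
        print('orange',P[m&(P[...,0]<.46)].mean(0),P[m&(P[...,0]>.5)].mean(0))
"
```

```text
t 11.65 tcp [ 0.476 -0.395  0.1  ] yaw 73.17 toolz [ 0.  0. -1.] F [-0.4  0.9 -0.3] op 0.005 gf 0.0 q [ 0.45  0.53  0.26  1.74 -0.17  0.9   2.07]
  shift [-1.8  0.8 -0.1] spin -0.002
wrist 1188
[115 110  97 279 341 184  62   0   0   0   0   0   0   0   0   0   0   0
   0   0]
-0.06 [ 0.009 -0.003] [0.012 0.004]
-0.055 [ 0.009 -0.003] [0.012 0.004]
-0.05 [ 0.009 -0.003] [0.012 0.004]
-0.045 [-0.004 -0.016] [0.012 0.017]
-0.04 [ 0.003 -0.016] [0.012 0.017]
-0.035 [ 0.01  -0.011] [0.012 0.011]
-0.03 [ 0.01  -0.006] [0.012 0.007]
orange [ 0.434 -0.381  0.03 ] [nan nan nan]
side 35
[4 5 6 5 7 6 2 0 0 0 0 0 0 0 0 0 0 0 0 0]
-0.06 [-0.003 -0.017] [ 0.011 -0.015]
-0.055 [-0.007 -0.017] [ 0.011 -0.012]
-0.05 [-0.008 -0.017] [ 0.012 -0.009]
-0.045 [-0.007 -0.016] [ 0.011 -0.014]
-0.04 [ 0.01  -0.011] [0.012 0.011]
-0.035 [ 0.01  -0.004] [0.012 0.009]
-0.03 [ 0.01  -0.005] [0.011 0.005]
scene 33
[4 3 7 7 5 6 0 1 0 0 0 0 0 0 0 0 0 0 0 0]
-0.06 [-0.01   0.004] [-0.008  0.016]
-0.055 [-0.01   0.008] [-0.006  0.016]
-0.05 [-0.011 -0.005] [-0.005  0.016]
-0.045 [-0.011 -0.011] [-0.005  0.015]
-0.04 [-0.011 -0.015] [-0.001  0.014]
-0.035 [-0.011 -0.01 ] [-0.007  0.005]
-0.025 [-0.007 -0.005] [-0.007 -0.005]<string>:19: RuntimeWarning: Mean of empty slice.
  ret = um.true_divide(
```

View pics/s6.png

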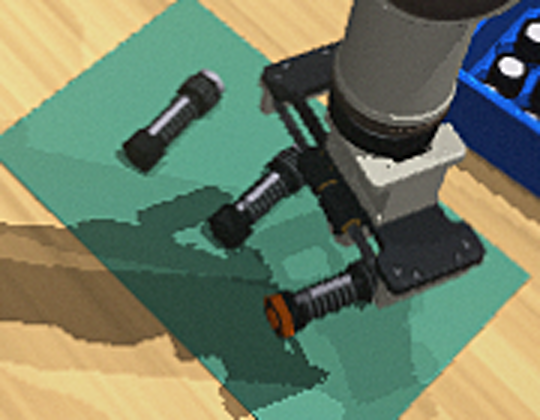

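Lifting showed the real finger tips about 28 mm higher than the reported TCP, and all three cameras agree. In the picture the sample (orange tail at (280,315)) and its neighbours are untouched. I'll allow for the offset and regrasp with the reported z around -0.021.

Emit:
servo_tool:
  series:
    - [-2,1,0,0,0]
    - [-2,1,0,0,0]
    - [-2,1,0,0,0]
    - [-2,1,0,0,0]
    - [-2,1,0,0,0]
    - [-2,1,10,0,0]
    - [-2,1,50,0,0]
    - [-2,1,85,0,0]
    - [-2,1,105,0,0]
    - [-2,1,113,0,0]
    - [-2,1,113,0,0]
    - [-2,1,113,0,0]

```text
time: 12.8
tcp_pos: [0.478, -0.3954, -0.0129]
ee_rot: [-0.0, 0.146, 0.989, -0.0]
ft_force: [-0.5, -0.6, -0.5]
opening: 0.827
gripper_force: 0.0
```

Emit:
servo_tool:
  series:
    - [0,0,3,0,0.4]
    - [0,0,6,0,0.5]
    - [0,0,8,0,0.6]
    - [0,0,8,0,1]
    - [0,0,8,0,1]
    - [0,0,8,0,1]
    - [0,0,8,0,1]
    - [0,0,8,0,1]
    - [0,0,8,0,1]
    - [0,0,8,0,1]
    - [0,0,8,0,1]
    - [0,0,8,0,1]

```text
time: 13.8
tcp_pos: [0.4779, -0.395, -0.021]
ee_rot: [-0.0, 0.146, 0.989, 0.0]
ft_force: [0.1, 1.2, 0.8]
opening: 0.25
gripper_force: 30.0
```

Emit:
servo_tool:
  series:
    - [0,0,-20,0,1]
    - [0,0,-50,0,1]
    - [0,0,-90,0,1]
    - [0,0,-130,0,1]
    - [0,0,-170,0,1]
    - [0,0,-200,0,1]
    - [0,0,-200,0,1]
    - [0,0,-200,0,1]

```text
time: 14.47
tcp_pos: [0.479, -0.396, 0.1811]
ee_rot: [0.002, 0.146, 0.989, -0.001]
ft_force: [0.3, 0.4, -3.0]
opening: 0.253
gripper_force: 30.0
```

```bash
cat > tp.py <<'E'
from h import *
np.set_printoptions(precision=4,suppress=True)
def pose(views=('wrist','scene','side'),pr=True):
    """pitch/pose of the held torch from its orange bands: tail and head blobs"""
    for n in views:
        w=grab(n);P=cloud(w);o=manip.observe();r=rot(o['ee_rot'])
        T=r.inv().apply((P-o['tcp_pos']).reshape(-1,3)).reshape(P.shape)
        m=(abs(T[...,1])<.024)&(abs(T[...,0])<.075)&(T[...,2]>-.1)&(T[...,2]<.03)
        hs=cv2.cvtColor(w['frame'],cv2.COLOR_RGB2HSV).astype(int)
        og=m&(hs[...,0]<18)&(hs[...,1]>140)&(hs[...,2]>80)
        for s,nm in((1,'tail'),(-1,'head')):
            q=T[og&(s*T[...,0]>.02)]
            if len(q)>5: print(n,nm,len(q),q.mean(0)*1000,'x',q[:,0].min()*1000,q[:,0].max()*1000,'z',q[:,2].min()*1000,q[:,2].max()*1000)
if __name__=='__main__': pose()
E
python3 tp.py; python3 - <<'E'
from h import *
np.set_printoptions(precision=3,suppress=True)
go(.6,-.4,.2,73.3)
d=np.load('s0.npz');P=d['P'];sub=np.zeros(P.shape[:2],bool);sub[205:300,40:175]=1
for lo,hi in((.078,.095),):
    m=sub&(P[...,2]>lo)&(P[...,2]<hi);q=P[m];print(m.sum(),np.median(q[:,2]),cv2.boxPoints(cv2.minAreaRect(q[:,:2].astype(np.float32))))
m=sub&(P[...,2]>.01)&(P[...,2]<.12);print(np.histogram(P[m][:,2],bins=np.arange(0,.125,.01)))
E
```

```text
wrist tail 2643 [ 44.5084  -0.6748 -52.827 ] x 38.28892720729171 50.05538567705733 z -59.11125384853007 -34.535745217185855
scene head 53 [-52.6073   5.4047 -50.4057] x -60.32988268630695 -43.94038309455424 z -58.210626750829356 -33.77137010079635
side tail 83 [ 45.6756  -4.1696 -51.2288] x 39.16517977616334 51.71375188745903 z -59.886690212296585 -36.282202566499315
t 14.62 tcp [ 0.477 -0.394  0.177] yaw 73.17 toolz [-0.003  0.002 -1.   ] F [-0.8  0.2 -1.7] op 0.253 gf 30.0 q [ 0.43  0.45  0.29  1.67 -0.14  1.05  2.04]
  shift [-119.7   29.9  -23.6] spin -0.002
1131 0.08442597287435549 [[ 0.676 -0.32 ]
 [ 0.719 -0.686]
 [ 0.932 -0.66 ]
 [ 0.888 -0.295]]
(array([   0,  798, 1426, 1999,  806,  462,  375,  425, 1012,   10,    0,
          0]), array([0.  , 0.01, 0.02, 0.03, 0.04, 0.05, 0.06, 0.07, 0.08, 0.09, 0.1 ,
       0.11, 0.12]))
```

The torch is held, level in the grip. The tool can't tilt, so I'll pivot the torch between the pads by pressing its head lightly on the rim of the blue vial box (near edge x≈0.688 at y=-0.42, height 85 mm).

Emit:
servo_tool:
  series:
    - [-30,4,10,-0.1,1]
    - [-60,8,20,-0.2,1]
    - [-90,11,30,-0.3,1]
    - [-120,14,40,-0.41,1]
    - [-150,17,50,-0.41,1]
    - [-167,19,50,-0.41,1]
    - [-167,19,50,-0.41,1]
    - [-167,19,50,-0.41,1]
    - [-167,19,50,-0.41,1]
    - [-167,19,50,-0.41,1]

```text
time: 15.45
tcp_pos: [0.6414, -0.4256, 0.128]
ee_rot: [-0.001, -0.057, 0.998, 0.0]
ft_force: [0.3, 0.1, -2.2]
opening: 0.25
gripper_force: 30.0
```

```bash
python3 tp.py; python3 - <<'E'
from h import *
np.set_printoptions(precision=3,suppress=True)
go(.643,-.425,.0635,96.7)
o=manip.observe();r=rot(o['ee_rot'])
for n in('wrist','scene'):
    w=grab(n);P=cloud(w);T=r.inv().apply((P-o['tcp_pos']).reshape(-1,3)).reshape(P.shape)
    for k in(-.06,-.03,.03,.06):
        q=P[(P[...,2]>.08)&(P[...,2]<.092)&(abs(T[...,1]-k)<.004)&(abs(T[...,0]+.05)<.05)]
        if len(q): 
            t=T[(P[...,2]>.08)&(P[...,2]<.092)&(abs(T[...,1]-k)<.004)&(abs(T[...,0]+.05)<.05)];print(n,k,len(q),'rim tool x',t[:,0].min()*1e3,t[:,0].max()*1e3,'z',np.percentile(q[:,2],90))
E
```

```text
wrist tail 2703 [ 45.9113   0.2968 -49.8738] x 39.69727972116754 51.59959193016336 z -56.498917657211706 -23.349464026171635
scene head 67 [-51.2863   4.6635 -48.2024] x -59.32765064122526 -41.74430908865664 z -56.863345077513245 -26.223053097329647
side tail 67 [ 46.8748  -1.1557 -48.4445] x 39.93804724789543 53.15535058280226 z -59.15235391207332 -31.072778309388028
t 15.6 tcp [ 0.642 -0.426  0.129] yaw 96.6 toolz [ 0. -0. -1.] F [ 0.7  0.2 -2. ] op 0.253 gf 30.0 q [ 0.45  0.75  0.17  1.26 -0.13  1.14  2.32]
  shift [-0.7  0.6 65.9] spin -0.002
scene -0.06 7 rim tool x -58.20164790310478 -49.333879488279266 z 0.08821591646724589
scene -0.03 11 rim tool x -59.26081620801011 -47.294822809553324 z 0.08664040568979847
scene 0.03 11 rim tool x -57.89768163455195 -49.141375909635386 z 0.0868017652458355
scene 0.06 8 rim tool x -59.78533497530281 -49.92769345010183 z 0.08794578535452487
```

Emit:
servo_tool:
  series:
    - [0,0,30,0,1]
    - [0,0,55,0,1]
    - [0,0,62,0,1]
    - [0,0,66,0,1]
    - [0,0,69,0,1]
    - [0,0,72,0,1]
    - [0,0,72,0,1]

```text
time: 16.28
tcp_pos: [0.6441, -0.4261, 0.0587]
ee_rot: [0.001, -0.058, 0.998, -0.001]
ft_force: [-2.5, 1.2, 2.3]
opening: 0.252
gripper_force: 30.0
```

```bash
python3 tp.py; python3 -c "
from h import *
go(.643,-.425,.0435,96.7)"
```

```text
wrist tail 3045 [ 46.4375   0.1047 -48.099 ] x 39.77875806677082 51.49213991076161 z -55.28568468868099 -23.372601184444363
scene head 58 [-51.483    3.8277 -50.9926] x -58.89287472541259 -43.67775486021278 z -60.64446762179567 -33.60993063237112
side tail 99 [ 47.4149  -0.1245 -45.756 ] x 39.901971537741666 52.526952381528766 z -58.25615034992418 -23.660536109443644
t 16.43 tcp [ 0.6442 -0.4261  0.0588] yaw 96.65 toolz [ 0.002 -0.002 -1.   ] F [-1.3  0.3  1.4] op 0.251 gf 30.0 q [ 0.45  0.82  0.16  1.3  -0.14  1.02  2.32]
  shift [ 1.1  1.2 15.3] spin -0.001
```

Contact was at the expected height and the torch has started to pivot. Continuing.

Emit:
servo_tool:
  series:
    - [0,0,2,0,1]
    - [0,0,4,0,1]
    - [0,0,6,0,1]
    - [0,0,8,0,1]
    - [0,0,10,0,1]
    - [0,0,12,0,1]
    - [0,0,12,0,1]

```text
time: 17.02
tcp_pos: [0.6427, -0.4255, 0.0441]
ee_rot: [-0.0, -0.058, 0.998, -0.0]
ft_force: [-3.2, -1.5, 1.7]
opening: 0.255
gripper_force: 30.0
```

```bash
python3 tp.py; python3 -c "
from h import *
go(.643,-.425,.0435,96.7)"
```

```text
wrist tail 1947 [ 46.6123   0.5002 -38.4056] x 38.90975833476582 51.62013102435459 z -44.01293402709533 -25.7252347139036
scene head 61 [-47.8692   3.6325 -62.4978] x -59.15823883561293 -34.919655816071526 z -72.25304490917124 -43.304211933958385
side tail 64 [ 47.4469  -2.1607 -38.4288] x 39.76349909008524 52.41477498460366 z -50.98552681914787 -15.421958049548122
t 17.17 tcp [ 0.6428 -0.4255  0.0446] yaw 96.64 toolz [-0.001 -0.    -1.   ] F [-3.1 -1.1  1.4] op 0.251 gf 30.0 q [ 0.46  0.84  0.16  1.31 -0.14  1.01  2.33]
  shift [-0.3  0.5  1.1] spin -0.001
```

Emit:
servo_tool:
  series:
    - [0,0,2,0,1]
    - [0,0,4,0,1]
    - [0,0,5,0,1]
    - [0,0,5,0,1]
    - [0,0,5,0,1]
    - [0,0,-20,0,1]
    - [0,0,-50,0,1]
    - [0,0,-90,0,1]
    - [0,0,-120,0,1]
    - [0,0,-120,0,1]
    - [0,0,-120,0,1]
    - [0,0,-120,0,1]

```text
time: 18.17
tcp_pos: [0.6435, -0.4236, 0.1637]
ee_rot: [-0.0, -0.059, 0.998, 0.001]
ft_force: [0.7, -0.8, -2.1]
opening: 0.252
gripper_force: 30.0
```

```bash
cat > ring.py <<'E'
from h import *
np.set_printoptions(precision=4,suppress=True)
rng=np.random.default_rng(1)
def plane(q,tol=.0025,it=3000):
    best=0
    for _ in range(it):
        a=q[rng.choice(len(q),3,False)];n=np.cross(a[1]-a[0],a[2]-a[0]);n/=np.linalg.norm(n)+1e-12
        i=abs((q-a[0])@n)<tol
        if i.sum()>best:best=i.sum();I=i
    for _ in range(4):
        c=q[I].mean(0);n=np.linalg.svd(q[I]-c)[2][2];n=n*np.sign(n[0]);I=abs((q-c)@n)<tol
    return c,n,I
n0=np.array([.8904,-.1844,.4163]);C=np.array([.7117,.001,.279])
Qb=[];Qf=[]
for k in range(4):
    for nm,L in(('scene',Qb),('side',Qf)):
        w=grab(nm);P=cloud(w).reshape(-1,3);V=cv2.cvtColor(w['frame'],cv2.COLOR_RGB2HSV)[...,2].ravel().astype(int)
        d=P-C;s=d@n0;rad=np.linalg.norm(d-np.outer(s,n0),axis=1)
        if nm=='scene': L.append(P[(rad<.045)&(rad>.018)&(abs(s)<.008)])
        else: L.append(P[(rad<.046)&(abs(s+.017)<.006)])
for nm,L in(('back',Qb),('front',Qf)):
    q=np.vstack(L);c,n,I=plane(q);print(nm,len(q),I.sum(),c,n,'tilt',np.degrees(np.arcsin(n[2])),'yaw',np.degrees(np.arctan2(n[1],n[0])),'s',(c-C)@n0)
    Y=np.cross([0,0,1],n0);Y/=np.linalg.norm(Y);Z=np.cross(n0,Y);u=np.c_[(q[I]-C)@Y,(q[I]-C)@Z]
    print('  yz extents',np.percentile(u,[1,99],axis=0).tolist(),cv2.minEnclosingCircle(u.astype(np.float32)))
E
cat > pit.py <<'E'
from h import *
from scipy.optimize import least_squares
np.set_printoptions(precision=4,suppress=True)
def measure(k=2,views=('wrist','scene','side')):
    o=manip.observe();r=rot(o['ee_rot']);out=[]
    for n in views:
        Q=[]
        for _ in range(k):
            w=grab(n);P=cloud(w);o=manip.observe();r=rot(o['ee_rot'])
            T=r.inv().apply((P-o['tcp_pos']).reshape(-1,3))*1000
            hs=cv2.cvtColor(w['frame'],cv2.COLOR_RGB2HSV).astype(int).reshape(-1,3)
            og=(abs(T[:,1])<24)&(abs(T[:,0])<75)&(T[:,2]>-100)&(T[:,2]<30)&(hs[:,0]<18)&(hs[:,1]>140)&(hs[:,2]>80)
            near=(abs(T[:,1])<22)&(abs(T[:,0])<72)&(abs(T[:,0])>16)&(T[:,2]>-85)&(T[:,2]<20)
            Q.append(T[near])
        q=np.vstack(Q)
        # stepped cylinder: axis through (0,y0,z0), pitch th, yaw ps ; u along lens
        def res(p):
            y0,z0,th,ps,off=p;a=np.array([-np.cos(th)*np.cos(ps),np.sin(ps),-np.sin(th)*np.cos(ps)])
            d=q-np.array([0,y0,z0]);u=d@a;rad=np.linalg.norm(d-np.outer(u,a),axis=1)
            R0=np.where((u-off>29)|(u-off<-29),15.8,12.)
            return np.clip(rad-R0,-8,8)
        s=min((least_squares(res,[0,-40,np.radians(t),0,0],loss='soft_l1',f_scale=1.5) for t in(15,23,30)),key=lambda s:s.cost)
        y0,z0,th,ps,off=s.x;a=np.array([-np.cos(th)*np.cos(ps),np.sin(ps),-np.sin(th)*np.cos(ps)])
        u=(q-np.array([0,y0,z0]))@a;rad=np.linalg.norm(q-np.array([0,y0,z0])-np.outer(u,a),axis=1);i=rad<18
        print(n,len(q),'y0 %.1f z0 %.1f pitch %.2f yaw %.2f'%(y0,z0,np.degrees(th),np.degrees(ps)),'u ends',np.percentile(u[i],[.5,99.5]),'rms',np.sqrt(np.mean(np.clip(res(s.x),-4,4)**2)))
measure()
go(.5,0,.2,78.3)
E
python3 ring.py; python3 pit.py; python3 tp.py
```

```text
back 1784 1541 [0.7089 0.0059 0.2863] [ 0.8846 -0.1826  0.4292] tilt 25.417045236924107 yaw -11.661685684744901 s -0.00036455236114029565
  yz extents [[-0.0371507466063689, -0.03617507402634408], [0.038252012943359226, 0.03779861695712095]] ((0.00016269036859739572, -0.0007708758930675685), 0.0412076897919178)
front 584 473 [ 0.6916 -0.0046  0.2784] [ 0.8985 -0.1636  0.4074] tilt 24.043721905069102 yaw -10.322154121540699 s -0.017090937182214442
  yz extents [[-0.040984659770968504, -0.037589042220056795], [0.03116534612594751, 0.040342102340294166]] ((-0.004836139269173145, -0.0015712771564722061), 0.04385719448328018)
wrist 16609 y0 0.5 z0 -40.3 pitch 19.70 yaw -0.26 u ends [-49.4992  32.2199] rms 1.5628169151145244
scene 380 y0 5.3 z0 -53.9 pitch 1.05 yaw -7.29 u ends [16.2265 58.8149] rms 2.520644512170596
side 576 y0 1.2 z0 -41.9 pitch 19.88 yaw -0.25 u ends [-52.1915  31.1234] rms 2.2041660878111533
t 18.87 tcp [ 0.6432 -0.4253  0.165 ] yaw 96.66 toolz [ 0.  0. -1.] F [ 0.4 -1.1 -1.7] op 0.25 gf 30.0 q [ 0.45  0.72  0.18  1.23 -0.13  1.2   2.31]
  shift [ 93.  439.  -35.1] spin 0.32
wrist tail 1857 [ 46.2957   0.5846 -36.4674] x 37.79650304332847 51.63500045628598 z -42.36810660456282 -22.973432202097612
scene head 67 [-46.9184   2.9631 -65.2203] x -59.95472650714323 -34.87567568904013 z -75.1500135307945 -41.70135035156382
side tail 64 [ 46.9595  -2.1661 -35.9736] x 38.91236858358091 52.20447343944485 z -43.988186616051934 -23.29935560846206
```

Emit:
servo_tool:
  series:
    - [0,0,40,0,1]
    - [0,0,75,0,1]
    - [0,0,100,0,1]
    - [0,0,112,0,1]
    - [0,0,119,0,1]
    - [0,0,124,0,1]
    - [0,0,127,0,1]
    - [0,0,129,0,1]
    - [0,0,130,0,1]
    - [0,0,130,0,1]
    - [0,0,130,0,1]

```text
time: 19.93
tcp_pos: [0.6441, -0.426, 0.0366]
ee_rot: [0.001, -0.058, 0.998, -0.001]
ft_force: [-1.9, 0.6, 3.6]
opening: 0.251
gripper_force: 30.0
```

```bash
cat >> pit.py <<'E'
def flat():
    o=manip.observe();r=rot(o['ee_rot']);A=[]
    for _ in range(3):
        w=grab('wrist');P=cloud(w);o=manip.observe();r=rot(o['ee_rot']);T=r.inv().apply((P-o['tcp_pos']).reshape(-1,3))*1000
        hs=cv2.cvtColor(w['frame'],cv2.COLOR_RGB2HSV).astype(int).reshape(-1,3)
        A.append(T[(abs(T[:,1])<6)&(T[:,0]>30)&(T[:,0]<58)&(T[:,2]<-15)&(T[:,2]>-70)])
    q=np.vstack(A);z=np.polyfit(q[:,0],q[:,2],1)
    for _ in range(8):
        e=q[:,2]-np.polyval(z,q[:,0]);i=abs(e)<2;z=np.polyfit(q[i,0],q[i,2],1)
    print('tail flat pitch',np.degrees(np.arctan(z[0])),i.sum(),len(q))
flat()
E
python3 pit.py
```

```text
wrist 16162 y0 0.3 z0 -40.9 pitch 24.70 yaw 0.22 u ends [-49.332   31.6839] rms 1.6598630167274357
scene 619 y0 5.1 z0 -151.5 pitch -67.44 yaw -2.43 u ends [ 81.631  178.2479] rms 3.065651359439836
side 435 y0 0.2 z0 -43.4 pitch 27.11 yaw -1.88 u ends [-51.7902  25.9777] rms 2.257757139134874
t 20.23 tcp [ 0.6441 -0.4257  0.0356] yaw 96.65 toolz [ 0.002 -0.001 -1.   ] F [-1.1 -0.5  3.7] op 0.254 gf 30.0 q [ 0.46  0.85  0.16  1.31 -0.14  0.99  2.33]
  shift [  93.5  439.3 -165.1] spin 0.32
tail flat pitch 26.23587574965168 4647 4994
```

Emit:
servo_tool:
  series:
    - [0,0,-20,0,1]
    - [0,0,-50,0,1]
    - [0,0,-90,0,1]
    - [0,0,-130,0,1]
    - [0,0,-165,0,1]
    - [10,30,-165,0.03,1]
    - [20,65,-165,0.06,1]
    - [30,100,-165,0.1,1]
    - [40,135,-165,0.14,1]
    - [50,170,-165,0.18,1]
    - [58,205,-165,0.22,1]
    - [65,240,-165,0.26,1]

```text
time: 21.38
tcp_pos: [0.5489, -0.1924, 0.1987]
ee_rot: [-0.001, 0.073, 0.997, 0.0]
ft_force: [0.8, 1.2, -0.7]
opening: 0.25
gripper_force: 30.0
```

```bash
python3 -c "
from h import *
go(.511,.0426,.18,78.3)"
```

```text
t 21.38 tcp [ 0.5489 -0.1924  0.1987] yaw 81.66 toolz [-0.002  0.001 -1.   ] F [ 0.8  1.2 -0.7] op 0.25 gf 30.0 q [ 0.13  0.35  0.21  1.74 -0.08  1.06  1.79]
  shift [ 71.6 227.   19. ] spin 0.059
```

Emit:
servo_tool:
  series:
    - [12,30,0,0.03,1]
    - [24,65,0,0.06,1]
    - [36,100,0,0.06,1]
    - [48,135,0,0.06,1]
    - [60,170,0,0.06,1]
    - [68,200,8,0.06,1]
    - [71,220,18,0.06,1]
    - [71,226,18,0.06,1]
    - [71,226,18,0.06,1]
    - [71,226,18,0.06,1]
    - [71,226,18,0.06,1]

```text
time: 22.3
tcp_pos: [0.5132, 0.0373, 0.182]
ee_rot: [0.0, 0.103, 0.995, -0.0]
ft_force: [0.4, -0.8, -0.8]
opening: 0.254
gripper_force: 30.0
```

```bash
cat >> pit.py <<'E'
def scenehead():
    for n in('scene','side'):
        A=[]
        for _ in range(3):
            w=grab(n);P=cloud(w);o=manip.observe();r=rot(o['ee_rot']);T=r.inv().apply((P-o['tcp_pos']).reshape(-1,3))*1000
            m=(abs(T[:,1])<26)&(abs(T[:,0])<72)&(abs(T[:,0])>14)&(T[:,2]>-90)&(T[:,2]<0)
            A.append(T[m])
        q=np.vstack(A)
        for s in(1,-1):
            p=q[s*q[:,0]>0]
            if len(p)>20: print(n,'tail' if s>0 else 'head',len(p),p.min(0),p.max(0))
scenehead()
go(.511,.0426,.1434,78.3)
E
python3 pit.py; python3 tp.py
```

```text
wrist 16084 y0 0.2 z0 -40.8 pitch 23.85 yaw 0.06 u ends [-49.5035  31.5358] rms 1.600482497971065
scene 350 y0 -2.5 z0 -54.0 pitch 5.80 yaw 3.86 u ends [-2.6634 58.9114] rms 2.586827610710678
side 300 y0 -0.5 z0 -43.5 pitch 26.89 yaw 0.33 u ends [-50.3724 -11.8973] rms 2.183786133812341
t 22.6 tcp [0.5131 0.0386 0.1821] yaw 78.24 toolz [ 0. -0. -1.] F [ 0.3  0.2 -2. ] op 0.252 gf 30.0 q [-0.21  0.25  0.1   1.92 -0.03  0.97  1.26]
  shift [  5.  -40.4 -17.9] spin -0.001
tail flat pitch 23.950030784750375 4684 5048
scene head 539 [-59.6312 -17.2413 -78.3852] [-14.7413  18.8564 -44.1823]
side tail 471 [ 14.1173 -19.882  -54.5588] [50.8069 10.8449 -6.0095]
t 23.05 tcp [0.5129 0.0395 0.1819] yaw 78.33 toolz [-0.  0. -1.] F [-0.5 -0.1 -1.6] op 0.253 gf 30.0 q [-0.21  0.25  0.1   1.92 -0.03  0.97  1.26]
  shift [ 2.5  2.6 38.5] spin 0.001
wrist tail 1728 [ 46.1477   0.2324 -33.5362] x 36.94127629317962 51.624534736969146 z -39.80760548245115 -20.06459423365272
scene head 76 [-45.3003   3.0031 -68.5773] x -57.60424281526349 -33.75679171026722 z -77.73402056774485 -46.69553025085377
side tail 41 [ 44.7768  -8.2276 -31.7727] x 37.44939993878145 51.70125747538391 z -41.928836673382364 -15.216875925772039
```

Emit:
servo_tool:
  series:
    - [1,1,10,0,1]
    - [3,3,20,0,1]
    - [3,3,30,0,1]
    - [3,3,36,0,1]
    - [3,3,38,0,1]
    - [3,3,38,0,1]
    - [3,3,38,0,1]
    - [3,3,38,0,1]
    - [3,3,38,0,1]

```text
time: 23.95
tcp_pos: [0.5111, 0.043, 0.1444]
ee_rot: [0.0, 0.102, 0.995, 0.0]
ft_force: [-0.1, 0.4, -1.9]
opening: 0.248
gripper_force: 30.0
```

```bash
python3 - <<'E'
from h import *
np.set_printoptions(precision=4,suppress=True)
go(.5103,.0427,.144,78.3)
n=np.array([.8882,-.1839,.421]);Rg=np.array([.6966,.0041,.2719])
Y=np.cross([0,0,1],n);Y/=np.linalg.norm(Y);Z=np.cross(n,Y)
for nm in('scene','side'):
    A=[]
    for _ in range(3):
        w=grab(nm);P=cloud(w);hs=cv2.cvtColor(w['frame'],cv2.COLOR_RGB2HSV).astype(int)
        d=(P-Rg)@np.c_[n,Y,Z]*1000
        m=(hs[...,0]<18)&(hs[...,1]>140)&(hs[...,2]>80)&(d[...,0]<-130)&(d[...,0]>-185)&(abs(d[...,1])<30)&(abs(d[...,2])<30)
        A.append(d[m])
    q=np.vstack(A);print(nm,len(q))
    if len(q): print(' s',np.percentile(q[:,0],[1,50,99]),'y',np.percentile(q[:,1],[1,99]),'z',np.percentile(q[:,2],[1,99]))
w=grab('scene');s=grab('side')
a=cv2.resize(w['frame'][170:330,200:340],(400,457));b=cv2.resize(s['frame'][100:260,250:390],(400,457))
cv2.imwrite('pics/fin.png',np.hstack([a,b])[...,::-1])
E
python3 pit.py | grep -E "wrist|flat"
```

```text
t 23.95 tcp [0.5111 0.043  0.1444] yaw 78.32 toolz [ 0.001  0.    -1.   ] F [-0.1  0.4 -1.9] op 0.248 gf 30.0 q [-0.21  0.29  0.09  1.96 -0.03  0.89  1.26]
  shift [ 0.7 -0.5  0.4] spin 0.0
scene 218
 s [-166.333  -154.1931 -147.2678] y [-16.0838  16.4266] z [-12.8774  17.601 ]
side 0
wrist 16103 y0 0.3 z0 -41.0 pitch 23.91 yaw 0.05 u ends [-49.4463  31.5996] rms 1.5968441102942692
tail flat pitch 24.194754611532993 4728 5087
```

View pics/fin.png

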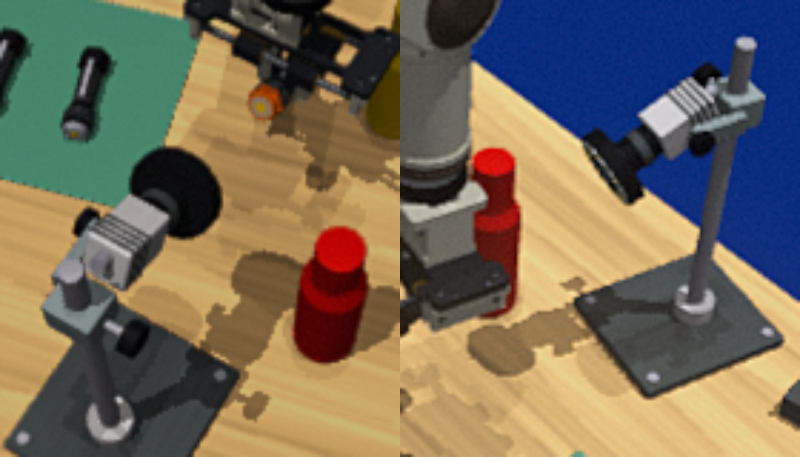

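The left half shows the torch held with its orange bezel and glass at (265,100), aimed at the ring light. The right half shows the stand untouched. Position is within about 2 mm and pitch within about 1°. I'll trim the height slightly, settle and hand in.

Emit:
servo_tool:
  series:
    - [0,0,1.5,0,1]
    - [0,0,1.5,0,1]
    - [0,0,1.5,0,1]
    - [0,0,1.5,0,1]
    - [0,0,1.5,0,1]
    - [0,0,1.5,0,1]
    - [0,0,1.5,0,1]
    - [0,0,1.5,0,1]

```text
time: 25.77
tcp_pos: [0.5106, 0.043, 0.1424]
ee_rot: [0.0, 0.102, 0.995, 0.0]
ft_force: [-0.9, 0.2, -0.6]
opening: 0.249
gripper_force: 30.0
```

```bash
python3 -c "
from h import *
go(.5103,.0427,.1435,78.3)
s=grab('scene');P=cloud(s);q=P[(P[...,2]>.2)&(P[...,2]<.218)&(np.hypot(P[...,0]-.45,P[...,1]-.357)<.05)];print('flask',len(q),(q.min(0)+q.max(0))/2)
print(manip.hand_in())"
```

```text
t 25.77 tcp [0.5106 0.043  0.1424] yaw 78.32 toolz [ 0.  0. -1.] F [-0.9  0.2 -0.6] op 0.249 gf 30.0 q [-0.21  0.29  0.09  1.96 -0.03  0.89  1.26]
  shift [ 0.3 -0.4 -1.1] spin 0.0
flask 226 [0.45108215 0.35674775 0.20780272]
the job is handed in; nothing more can be done
None
```

Handed in at 25.8 s with no verdict returned: the flask stands on the farther coaster, and the torch is held still about 150 mm before the ring light, by my measurements within about 2 mm and 1° (tilted by pressing its head on the blue vial box's rim).

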